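# Wedge a cam block tight in an inspection fixture

## Robot

A 7-joint arm with a two-finger parallel gripper is mounted at the origin on a cart in front of the work surface, level with it; the furniture and walls round the work are solid. World frame = base frame: x ahead of the robot, y to its left, z up, the work surface at z = 0. Lengths are in m, angles in rad, forces in N, time in s.
With the tool pointing down it reaches from about 0.425 to 0.825 m from the base axis. Payload 3.6 kg.
Tool frame: the origin (TCP) lies at the very end of the fingers, on their centre line; the grasp point (between the pads) lies 19 mm behind it (robot.hold_point_z is the distance from the TCP to the grasp point, in m); z points along the fingers, y is the line along which they close (so a half turn about z gives the same grasp; the last joint's range is limited). The gripper opens to 85 mm and grips with 20 to 120 N. Pads are 22 mm wide; open, the fingers measure 114 mm over their backs; the gripper's body (76 mm by 85 mm) begins 54 mm behind the grasp point. The pads swing forward as they close: fully open they stand 13 mm farther back than shut.
Start: joints at [1.177, 0.615, -0.013, 1.423, 0.008, 1.103, -0.04], TCP at [0.234, -0.606, 0.231] pointing down, gripper open.
Joint ranges: [-3.12, 3.12], [-0.3, 2.06], [-1.34, 1.32], [0.26, 2.42], [-1.36, 4.5], [0.01, 1.98], [-2.84, 2.84]. Speed limits (rad/s): [2.79, 2.79, 3.14, 3.14, 3.14, 3.14, 3.14].

## Interface

Orientations are given as a unit quaternion [x, y, z, w].
In Python, from rig import monitor, snapshot, camera_info, robot, spotter gives the robot as it stands.
- The arm moves only by the tool send_rows, never from a script. Its argument "rows" is a list of rows, each an object of numbers: "dx", "dy", "dz": the shift along the tool's x, y, z in mm; "rx", "ry", "rz": the turn, a rotation vector about the tool's x, y, z in rad; "hand": the closure, from -1 (fully open) to 1 (shut), so that 0 is half open. In form: [{"dx": .., "dy": .., "dz": .., "rx": .., "ry": .., "rz": .., "hand": ..}, ...]. A call has 1 to 20 rows; each row is the pose to reach, as a shift and turn from the pose commanded when the call began, along the tool's axes at that moment; what a row does not reach only later rows make up. A row lasts 1/12 s, in which the tool goes at most 41.7 mm and 7.16 degrees, less where a joint would pass 70% of its speed; a pose out of reach is approached as far as the arm can. A call with a gripper value outside its range is refused whole. The fingers move at their own pace and stop on an object; the grip force is fixed at half the most. Time passes only in rows, so rows that repeat a pose let the fingers close. It gives the time, the measured TCP pose, the force, the opening and the grip force at its end, in the units of the state.
- monitor.state(): the state, without advancing time (a new reading comes with each control period).
- snapshot(name): name is "scene" or "top" or "wrist"; returns the picture (400x640x3 uint8, red, green, blue); there is no depth.
- camera_info(name): a dict with "fx", "fy", "cx", "cy" (pixels), "T" (4x4, takes a point from camera to world coordinates). Camera axes: x right, y down, z forward; pixel columns grow to the right and rows downward; lengths in m; the calibration is good to about 2 mm. A picture is of the moment at which its call begins: read the wrist's pose just before it. camera_info takes no time and is no camera call; for the wrist camera it gives the pose at the moment of the call.
- robot.close_job(): hands the job in; it is judged then, once.
Trained networks look in the newest picture that a camera, given by its name, has taken for a name from the list of things; names that differ only in an ending like _2 or _b are one class to them, and where a whole thing is asked for, a point or a joint stands for the part that bears it (a point fixed in the world has none). Each returns a list of dicts, best first, with "p" (0 to 1); they miss things now and then, are a little off and sometimes report something else, mostly with a low value. They report only what shows in the picture. A call takes as long as a camera call. They do not tell look-alikes from the thing itself.
- spotter.cut_out(camera, label): "pixels" (400x640 bool, what is visible of it) and "centre" ([column, row] in pixels, amid what is visible of it).
The state is a dict: "clock": time; "joints": joint angles; "joint_vel": joint speeds; "effort": joint torques, N m; "tool_pos": TCP position; "tool_rot": TCP orientation; "ft_force": force on the tool from outside, world axes, zero at the start; "ft_torque": the same for the moment, N m; "width": opening from 0.0 (shut) to 1.0 (fully open); "grasp_force": force on a finger pad.
Only numpy, scipy, OpenCV 4.12 (cv2) and the standard library are available. Lean on these libraries where they do the work, as an engineer would, in place of code of your own. Each camera call takes 0.05 s, during which the arm holds its last target. There are 200 camera calls.

## Task

Set the black cam block flat in the nest of the fixture, a long side along the rail and one end up to the end stop. Then slide the loose steel wedge, thin end first, into the slot between the block and the tapered cheek and tap or press it in by its thick end until it is locked tight and clamps the block against the rail; then let go. A firm 12 to 15 N seats it; never drive it harder than about 20 N, or it bruises the block. Leave the small things round the fixture where they are.

Things in the scene. Friction and masses are not known exactly. Their poses are not given: they have to be found in the camera images.
- fixture: Inspection fixture, bolted to the bench: aluminium base plate 12 mm high; from its origin, on the underside, it spans x +-68 mm and y -112 to +68 mm. On it stand a steel rail (+x side), an end stop (+y end) and a dark tapered cheek (-x side). The block lies between rail and cheek; the wedge goes into the slot between block and cheek from the -y end, moving to +y. The plate is clear beyond y = -36 mm.
- nest (a point): Point on the plate's top (12 mm up, 18 mm to +x of the fixture's origin) where the middle of the cam block's underside comes when it touches rail and end stop. Axes as the fixture's. Seen from here the rail's face is at x = +16 mm, running along y over +-36 mm, 14 mm high, and the stop's face at y = +25 mm, from x = -9 to +12 mm, 12 mm high.
- slot (a point): Nominal middle of the cheek's face, on the plate's top (26.5 mm to -x of the nest). The cheek is 56 mm long (y), 16 mm high, 32 mm deep; its face leans 1 in 8, so the slot, 10.5 mm wide here, widens to -y and narrows to +y. The cheek is screwed down up to 3.5 mm nearer or farther in x, which is not measured, so the wedge locks with its tip 8 to 64 mm to +y of here: feel it.
- cam_mid (a point): Cam block, loose: black block 32 (x) x 50 (y) x 16 mm high with a round boss on top, about 0.12 kg; the point is the middle of the block without the boss, 8 mm above its underside. Either end may go to the stop.
- cam_boss (a point): Centre of the cam block's boss, a round ring 22 mm in diameter that rises from 16 to 28 mm above the block's underside, its axis 10 mm to +y of the block's middle; the point is 22 mm above the underside. It stands above rail, stop and cheek, so it can be gripped from above with the block in the nest.
- wedge_head (a point): Steel wedge, loose, lying flat, 128 mm long (y), 16 mm high, 0.22 kg. The point is the centre of its head, the thick parallel-sided end, 18 mm wide (x) and 32 mm long (y): the butt to be tapped is 16 mm to -y of here, the tip 112 mm to +y. In the fixture its y axis agrees with the fixture's. Driven tight, the head still stands 4 mm or more clear of the slot.
- wedge_tip (a point): The wedge's thin end (6 mm thick) on its straight face, 8 mm above the underside. The straight face is on the +x side, 9 mm from the head's centre, and goes against the block; the -x side of the 96 mm blade tapers 1 in 8, as the cheek. Driven tight with a steady 12 to 15 N (it may take two or three pushes) it stops giving and holds by itself. Tight, this point is 2 mm to +x of the fixture's origin.
- wedge: The same wedge; origin on its underside, half-way along its length, 9 mm from the straight face.
- cam_block: The same cam block; origin at the middle of its underside.
- hex_key: Bystander: black hex key, 31 x 88 x 7 mm, lying near the fixture; to be left alone.
- bolt: Bystander: M8 bolt standing on its head, 35 mm high, 15 mm wide; to be left alone.
- bearing: Bystander: small ball bearing lying flat, 22 mm diameter, 7 mm high; to be left alone.
- marker: Bystander: felt marker, 135 mm long, 17 mm thick, lying; to be left alone.
Not all that is in view belongs to the job. Of the things shaped like the fixture, the aluminium one is meant.

How it is judged:
By the outcome, as a careful person would: the job done as asked, in the order asked, and still so for the second after the job is handed in, with the robot touching nothing.
It also fails if it takes over 67 s, if anything falls off the work surface, if the arm or the gripper's body presses on something with over 40 N, if the wrist force passes 120 N, or if a joint passes its speed limit or range.

## Working session

There is one attempt and no reset: what is moved stays moved. The work goes in short steps, Python scripts to look and compute and a tool call to move; the robot and the scene stay as the last step left them, time stands still between calls to the robot, and variables do not carry over. Pictures are saved under pics/ and viewed, at most 10 in all, crops included, and the job is handed in when it is done.

Besides the shell and the picture viewer there is one more tool, called after "Call:" as a command line: name --argument value ..., lists and objects as JSON in quotes. send_rows: Moves the arm, as the interface text tells. Its arguments: {"type":"object","properties":{"rows":{"type":"array"}},"required":["rows"]}

```bash
ls; mkdir -p pics
python3 - <<'E'
from rig import monitor, snapshot, camera_info, robot, spotter
import cv2,numpy as np
for n in("top","scene"):
    im=snapshot(n); cv2.imwrite(f"pics/{n}0.png",im[:,:,::-1])
    c=camera_info(n); print(n,c["fx"],c["cx"],c["cy"],np.round(c["T"],3).tolist())
    for l in("fixture","cam_block","cam_boss","wedge","wedge_head","wedge_tip","hex_key","bolt","bearing","marker"):
        r=spotter.cut_out(n,l); print(l,[(round(d["p"],2),np.round(d["centre"]).tolist(),int(d["pixels"].sum())) for d in r[:3]])
s=monitor.state(); print(s["clock"],s["tool_pos"],s["tool_rot"],s["ft_force"],s["width"],robot.hold_point_z)
E
```

```text
pics
top 409.5698381125776 322.7487630461609 193.90047830669107 [[-0.001, -0.986, 0.164, 0.39], [-1.0, -0.001, -0.012, 0.01], [0.012, -0.164, -0.986, 1.003], [0.0, 0.0, 0.0, 1.0]]
fixture [(0.8, [317.0, 201.0], 3839), (0.77, [400.0, 279.0], 4453), (0.75, [196.0, 267.0], 4479)]
cam_block [(0.48, [427.0, 201.0], 279)]
cam_boss [(0.84, [427.0, 206.0], 257)]
wedge [(0.75, [222.0, 193.0], 346), (0.17, [427.0, 202.0], 289)]
wedge_head [(0.71, [221.0, 195.0], 394)]
wedge_tip [(0.84, [218.0, 194.0], 368), (0.66, [426.0, 204.0], 307)]
hex_key [(0.48, [280.0, 264.0], 86), (0.28, [426.0, 205.0], 285), (0.21, [438.0, 134.0], 319)]
bolt []
bearing [(0.63, [428.0, 202.0], 281), (0.37, [257.0, 120.0], 66)]
marker [(0.61, [438.0, 134.0], 347)]
scene 396.2885973089424 324.3243373159042 194.56253717003412 [[-0.913, -0.188, 0.363, 0.128], [-0.409, 0.435, -0.802, 0.973], [-0.007, -0.88, -0.474, 0.645], [0.0, 0.0, 0.0, 1.0]]
fixture [(0.78, [406.0, 202.0], 1241), (0.72, [330.0, 216.0], 1426)]
cam_block [(0.59, [361.0, 181.0], 97)]
cam_boss [(0.43, [361.0, 181.0], 71)]
wedge [(0.85, [293.0, 257.0], 225)]
wedge_head []
wedge_tip [(0.57, [291.0, 259.0], 280)]
hex_key [(0.62, [371.0, 244.0], 61)]
bolt []
bearing []
marker []
1.1 [ 0.23376264 -0.60648377  0.23129446] [ 9.83130404e-01  1.82906006e-01  2.97991666e-05 -4.16878761e-05] [0.17403617 0.24427044 0.13008113] 0.9981851852118165 0.0187
```

Run:
```python
import cv2
im=cv2.imread("pics/top0.png")[80:340,150:480]
cv2.imwrite("pics/top0c.png",cv2.resize(im,None,fx=2.3,fy=2.3,interpolation=cv2.INTER_CUBIC))
```

```text
(no output)
```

View pics/top0c.png

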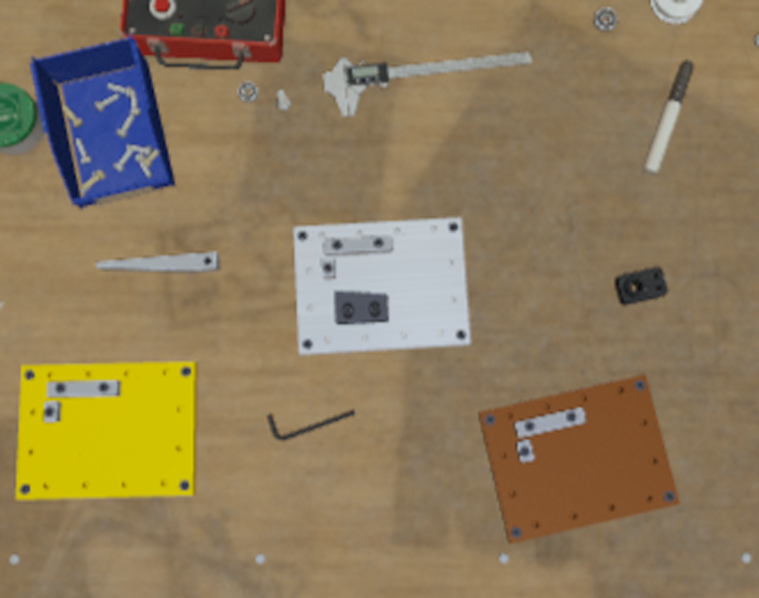

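The aluminium fixture is in the centre, around crop pixel (380,287). Its rail is on the world +x side and its stop on the +y side. The wedge is at the left (95–217, 263) with its tip to the left, and the block is at the right (640,286).

```bash
cat > h.py <<'E'
from rig import monitor, snapshot, camera_info, robot, spotter
import cv2,numpy as np
from scipy.spatial.transform import Rotation as Ro
def p2w(c,px,z):
    px=np.atleast_2d(px).astype(float); T=np.array(c["T"])
    d=np.c_[(px[:,0]-c["cx"])/c["fx"],(px[:,1]-c["cy"])/c["fy"],np.ones(len(px))]@T[:3,:3].T
    return T[:3,3]+d*((z-T[2,3])/d[:,2])[:,None]
def w2p(c,P):
    T=np.array(c["T"]); q=(np.atleast_2d(P)-T[:3,3])@T[:3,:3]
    return np.c_[c["fx"]*q[:,0]/q[:,2]+c["cx"],c["fy"]*q[:,1]/q[:,2]+c["cy"]]
def rel(s,pos,yaw):
    """shift (mm, tool axes) and rz to bring TCP to pos, tool down with tool x at world yaw"""
    R=Ro.from_quat(s["tool_rot"]); t=Ro.from_matrix([[np.cos(yaw),np.sin(yaw),0],[np.sin(yaw),-np.cos(yaw),0],[0,0,-1]])
    return np.round(1e3*R.inv().apply(np.array(pos)-s["tool_pos"]),1), np.round((R.inv()*t).as_rotvec(),3)
E
python3 - <<'E'
from h import *
c=camera_info("top")
cr=lambda a:np.array(a)/2.3+[150,80]
f=p2w(c,cr([[294,227],[463,218],[469,344],[299,353]]),.012); print("fix corners",np.round(f,3)[:,:2].tolist())
e=[f[0]-f[1],f[3]-f[2]]; print([np.degrees(np.arctan2(-v[0],v[1])) for v in e],[np.linalg.norm(v) for v in e],np.linalg.norm(f[0]-f[3]))
print("block boss, ctr",p2w(c,cr([[632,287],[641,287]]),.02).round(3).tolist())
print("wedge tip, hole, butt",p2w(c,cr([[95,265],[207,261],[217,260]]),.016).round(3).tolist())
print("wedge corners",p2w(c,cr([[95,262],[217,252],[217,268],[95,267]]),.016).round(3).tolist())
s=monitor.state(); R=Ro.from_quat(s["tool_rot"]).as_matrix(); print(R.round(3))
w=camera_info("wrist");W=np.array(w["T"]); print("cam in tool",(R.T@(W[:3,3]-s["tool_pos"])).round(3),(R.T@W[:3,:3]).round(2).tolist(),w["fx"],w["cx"],w["cy"])
for y in(0,np.pi/2,-np.pi/2,np.pi): print(y,rel(s,[.46,-.25,.2],y))
E
```

```text
fix corners [[0.593, 0.108], [0.603, -0.073], [0.468, -0.078], [0.458, 0.1]]
[np.float64(3.2274987639294226), np.float64(3.0440763953600833)] [np.float64(0.18175508061128853), np.float64(0.17882628777095427)] 0.1349776575993929
block boss, ctr [[0.528, -0.251, 0.02], [0.528, -0.26, 0.02]]
wedge tip, hole, butt [[0.551, 0.317, 0.016], [0.555, 0.199, 0.016], [0.557, 0.189, 0.016]]
wedge corners [[0.554, 0.317, 0.016], [0.565, 0.189, 0.016], [0.548, 0.188, 0.016], [0.549, 0.317, 0.016]]
[[ 0.933  0.36   0.   ]
 [ 0.36  -0.933  0.   ]
 [ 0.    -0.    -1.   ]]
cam in tool [ 0.067 -0.    -0.143] [[0.0, -0.96, -0.27], [1.0, 0.0, -0.0], [0.0, -0.27, 0.96]] 348.6990508667742 320.6685391884012 190.9524324032235
0 (array([ 339.3, -251.3,   31.3]), array([-0.   , -0.   ,  0.368]))
1.5707963267948966 (array([ 339.3, -251.3,   31.3]), array([-0.   , -0.   , -1.203]))
-1.5707963267948966 (array([ 339.3, -251.3,   31.3]), array([-0.   ,  0.   ,  1.939]))
3.141592653589793 (array([ 339.3, -251.3,   31.3]), array([ 0.   , -0.   , -2.774]))
```

Run:
```python
from h import *
print(rel(monitor.state(),[.526,-.252,.13],np.radians(102)))
```

```text
(array([ 400.2, -225.7,  101.3]), array([-0.   , -0.   , -1.412]))
```

Call:
send_rows --rows '[{"dx": 40,"dy": -23,"dz": 10,"rz": -0.12,"hand": -0.2},{"dx": 80,"dy": -46,"dz": 20,"rz": -0.24,"hand": -0.2},{"dx": 120,"dy": -68,"dz": 30,"rz": -0.36,"hand": -0.2},{"dx": 160,"dy": -90,"dz": 40,"rz": -0.48,"hand": -0.2},{"dx": 200,"dy": -113,"dz": 50,"rz": -0.6,"hand": -0.2},{"dx": 240,"dy": -135,"dz": 60,"rz": -0.72,"hand": -0.2},{"dx": 280,"dy": -158,"dz": 70,"rz": -0.84,"hand": -0.2},{"dx": 320,"dy": -180,"dz": 80,"rz": -0.96,"hand": -0.2},{"dx": 360,"dy": -203,"dz": 90,"rz": -1.08,"hand": -0.2},{"dx": 400,"dy": -226,"dz": 101,"rz": -1.2,"hand": -0.2},{"dx": 400,"dy": -226,"dz": 101,"rz": -1.32,"hand": -0.2},{"dx": 400,"dy": -226,"dz": 101,"rz": -1.412,"hand": -0.2},{"dx": 400,"dy": -226,"dz": 101,"rz": -1.412,"hand": -0.2},{"dx": 400,"dy": -226,"dz": 101,"rz": -1.412,"hand": -0.2}]'

```text
schema error: expected keys dx, dy, dz, rx, ry, rz, hand
```

Run:
```python
from h import *
s=monitor.state(); print(s["clock"],s["tool_pos"],s["width"],s["ft_force"])
c=camera_info("wrist"); im=snapshot("wrist")
print(w2p(c,s["tool_pos"]))
cv2.imwrite("pics/w1.png",im[:,:,::-1])
for l in("cam_block","cam_boss"):
    for d in spotter.cut_out("wrist",l)[:2]:
        r=cv2.minAreaRect(cv2.findNonZero(d["pixels"].astype(np.uint8))); print(l,d["p"],d["centre"],r, p2w(c,d["centre"],.028),p2w(c,cv2.boxPoints(r),.016).round(4)[:,:2].tolist())
```

```text
1.1 [ 0.23376264 -0.60648377  0.23129446] 0.9981851852118165 [0.17403617 0.24427044 0.13008113]
[[321.67138915 249.28650347]]
```

View pics/w1.png

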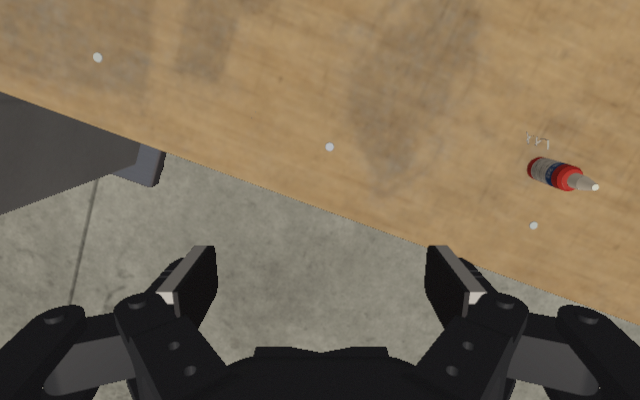

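The call was refused because a key was missing. The picture is therefore still the start view: the bench edge and the fingers, with the TCP at (322,249).

Call:
send_rows --rows '[{"dx": 40,"dy": -23,"dz": 10,"rx": 0,"ry": 0,"rz": -0.12,"hand": -0.2},{"dx": 120,"dy": -68,"dz": 30,"rx": 0,"ry": 0,"rz": -0.36,"hand": -0.2},{"dx": 160,"dy": -90,"dz": 40,"rx": 0,"ry": 0,"rz": -0.48,"hand": -0.2},{"dx": 240,"dy": -135,"dz": 60,"rx": 0,"ry": 0,"rz": -0.72,"hand": -0.2},{"dx": 320,"dy": -180,"dz": 80,"rx": 0,"ry": 0,"rz": -0.96,"hand": -0.2},{"dx": 400,"dy": -226,"dz": 101,"rx": 0,"ry": 0,"rz": -1.412,"hand": -0.2},{"dx": 400,"dy": -226,"dz": 101,"rx": 0,"ry": 0,"rz": -1.412,"hand": -0.2},{"dx": 400,"dy": -226,"dz": 101,"rx": 0,"ry": 0,"rz": -1.412,"hand": -0.2},{"dx": 400,"dy": -226,"dz": 101,"rx": 0,"ry": 0,"rz": -1.412,"hand": -0.2},{"dx": 400,"dy": -226,"dz": 101,"rx": 0,"ry": 0,"rz": -1.412,"hand": -0.2},{"dx": 400,"dy": -226,"dz": 101,"rx": 0,"ry": 0,"rz": -1.412,"hand": -0.2},{"dx": 400,"dy": -226,"dz": 101,"rx": 0,"ry": 0,"rz": -1.412,"hand": -0.2},{"dx": 400,"dy": -226,"dz": 101,"rx": 0,"ry": 0,"rz": -1.412,"hand": -0.2},{"dx": 400,"dy": -226,"dz": 101,"rx": 0,"ry": 0,"rz": -1.412,"hand": -0.2}]'

```text
clock: 2.42
tool_pos: [0.5259, -0.2515, 0.1301]
tool_rot: [0.629, 0.777, -0.0, -0.0]
ft_force: [0.5, -1.0, -0.1]
width: 0.598
grasp_force: 0.0
```

Run:
```python
from h import *
s=monitor.state(); print(s["clock"],s["tool_pos"],s["width"],s["ft_force"],np.degrees(Ro.from_quat(s["tool_rot"]).as_euler("zyx")))
c=camera_info("wrist"); im=snapshot("wrist")
print(w2p(c,s["tool_pos"]))
cv2.imwrite("pics/w2.png",im[:,:,::-1])
for l in("cam_block","cam_boss"):
    for d in spotter.cut_out("wrist",l)[:2]:
        r=cv2.minAreaRect(cv2.findNonZero(d["pixels"].astype(np.uint8))); print(l,d["p"],d["centre"],r, p2w(c,d["centre"],.028),p2w(c,cv2.boxPoints(r),.016).round(4)[:,:2].tolist())
```

```text
2.4167 [ 0.52586205 -0.25149722  0.13014669] 0.5982540550752401 [ 0.46166003 -1.01900322 -0.13043316] [-1.02013597e+02 -3.26467021e-02  1.79990740e+02]
[[322.23708839 251.62117154]]
cam_block 0.8 [327.2, 197.9] ((324.4999694824219, 196.49996948242188), (64.99998474121094, 40.99999237060547), 90.0) [[ 0.53078956 -0.25589198  0.028     ]] [[0.5091, -0.2371], [0.5391, -0.2306], [0.551, -0.2815], [0.5193, -0.2882]]
cam_boss 0.98 [323.7, 195.4] ((325.0, 197.0), (66.0, 42.0), 90.0) [[ 0.52787263 -0.25455988  0.028     ]] [[0.5091, -0.2371], [0.5399, -0.2305], [0.5519, -0.2821], [0.5194, -0.2891]]
```

View pics/w2.png

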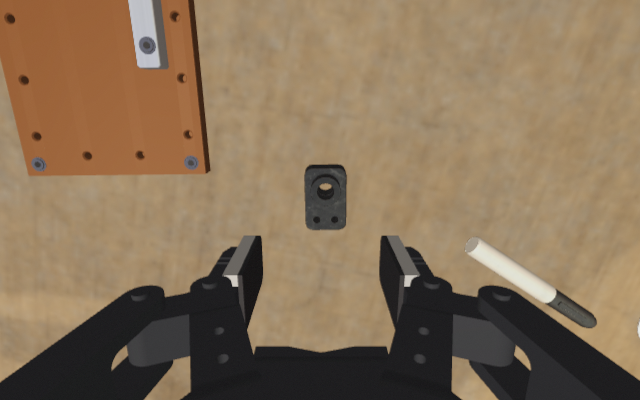

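The block lies straight up and down in the view at column 325, rows 165–229, so its yaw is about 12°. The boss is at about (325,188) and points to +y. The marker is well clear at the right.

Run:
```python
from h import *
s=monitor.state(); c=camera_info("wrist")
b=p2w(c,[325,188],.028)[0]; print(b, p2w(c,[[325,229],[305,215],[346,215]],.016))
print(rel(s,[b[0],b[1],.0185],np.radians(102)))
```

```text
[ 0.5262996  -0.25202113  0.028     ] [[ 0.53402732 -0.28803691  0.016     ]
 [ 0.51628255 -0.27976017  0.016     ]
 [ 0.54768533 -0.27320784  0.016     ]]
(array([  2.1,   2.4, 112. ]), array([-0.001,  0.002, -0.005]))
```

Run:
```python
from h import *
s=monitor.state(); c=camera_info("wrist")
print(s["clock"],s["tool_pos"],np.degrees(Ro.from_quat(s["tool_rot"]).as_euler("zyx")),p2w(c,[325,188],.028))
snapshot("wrist");s=monitor.state(); c=camera_info("wrist")
print(s["clock"],s["tool_pos"],p2w(c,[325,188],.028))
d=spotter.cut_out("wrist","cam_boss")[0]; print(d["centre"])
```

```text
2.5667 [ 0.52449442 -0.25430863  0.13052773] [-1.01727804e+02 -4.22129708e-02  1.79893288e+02] [[ 0.5262996  -0.25202113  0.028     ]]
2.6167 [ 0.52458704 -0.25419215  0.13058882] [[ 0.52640232 -0.25189092  0.028     ]]
[531.9, 276.2]
```

Call:
send_rows --rows '[{"dx": 2.6,"dy": 2.4,"dz": 40,"rx": 0,"ry": 0,"rz": 0,"hand": -0.2},{"dx": 2.6,"dy": 2.4,"dz": 80,"rx": 0,"ry": 0,"rz": 0,"hand": -0.2},{"dx": 2.6,"dy": 2.4,"dz": 100,"rx": 0,"ry": 0,"rz": 0,"hand": -0.2},{"dx": 2.6,"dy": 2.4,"dz": 111,"rx": 0,"ry": 0,"rz": 0,"hand": -0.2},{"dx": 2.6,"dy": 2.4,"dz": 111,"rx": 0,"ry": 0,"rz": 0,"hand": 0.1},{"dx": 2.6,"dy": 2.4,"dz": 111,"rx": 0,"ry": 0,"rz": 0,"hand": 1},{"dx": 2.6,"dy": 2.4,"dz": 111,"rx": 0,"ry": 0,"rz": 0,"hand": 1},{"dx": 2.6,"dy": 2.4,"dz": 111,"rx": 0,"ry": 0,"rz": 0,"hand": 1},{"dx": 2.6,"dy": 2.4,"dz": 111,"rx": 0,"ry": 0,"rz": 0,"hand": 1},{"dx": 2.6,"dy": 2.4,"dz": 111,"rx": 0,"ry": 0,"rz": 0,"hand": 1},{"dx": 2.6,"dy": 2.4,"dz": 111,"rx": 0,"ry": 0,"rz": 0,"hand": 1}]'

```text
clock: 3.58
tool_pos: [0.5287, -0.2493, 0.0209]
tool_rot: [0.63, 0.777, 0.0, 0.002]
ft_force: [-0.8, 0.2, 6.8]
width: 0.218
grasp_force: 59.4
```

Call:
send_rows --rows '[{"dx": 0,"dy": 0,"dz": -30,"rx": 0,"ry": 0,"rz": 0,"hand": 1},{"dx": 0,"dy": 0,"dz": -60,"rx": 0,"ry": 0,"rz": 0,"hand": 1},{"dx": 35,"dy": 10,"dz": -80,"rx": 0,"ry": 0,"rz": 0.05,"hand": 1},{"dx": 75,"dy": 20,"dz": -95,"rx": 0,"ry": 0,"rz": 0.1,"hand": 1},{"dx": 110,"dy": 30,"dz": -110,"rx": 0,"ry": 0,"rz": 0.155,"hand": 1},{"dx": 145,"dy": 40,"dz": -121,"rx": 0,"ry": 0,"rz": 0.155,"hand": 1},{"dx": 182,"dy": 51,"dz": -121,"rx": 0,"ry": 0,"rz": 0.155,"hand": 1},{"dx": 182,"dy": 51,"dz": -121,"rx": 0,"ry": 0,"rz": 0.155,"hand": 1},{"dx": 182,"dy": 51,"dz": -121,"rx": 0,"ry": 0,"rz": 0.155,"hand": 1},{"dx": 182,"dy": 51,"dz": -121,"rx": 0,"ry": 0,"rz": 0.155,"hand": 1},{"dx": 182,"dy": 51,"dz": -121,"rx": 0,"ry": 0,"rz": 0.155,"hand": 1},{"dx": 182,"dy": 51,"dz": -121,"rx": 0,"ry": 0,"rz": 0.155,"hand": 1}]'

```text
clock: 4.58
tool_pos: [0.5391, -0.0622, 0.1399]
tool_rot: [0.689, 0.725, -0.001, -0.0]
ft_force: [0.2, -1.1, -1.0]
width: 0.215
grasp_force: 59.2
```

Run:
```python
from h import *
s=monitor.state(); print(s["clock"],s["tool_pos"],s["width"],s["ft_force"],np.degrees(Ro.from_quat(s["tool_rot"]).as_euler("zyx")))
c=camera_info("wrist"); im=snapshot("wrist")
np.save("c3.npy",c,allow_pickle=True)
cv2.imwrite("pics/w3.png",im[:,:,::-1])
for d in spotter.cut_out("wrist","cam_block")[:1]: print(d["p"],d["centre"],cv2.minAreaRect(cv2.findNonZero(d["pixels"].astype(np.uint8))))
```

```text
4.5833 [ 0.53912414 -0.06222631  0.13986242] 0.21491587575194127 [ 0.22333612 -1.07138259 -0.97566481] [-9.29014525e+01 -6.83732627e-02  1.79949179e+02]
0.68 [321.5, 255.2] ((319.652587890625, 261.7013854980469), (69.0550308227539, 106.69989013671875), 1.5074357986450195)
```

View pics/w3.png

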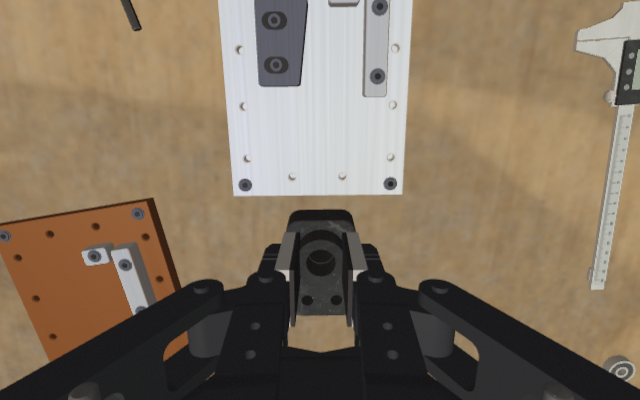

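The block hangs straight in the grip with the boss hole at (321,262). The plate's near corners are at (234,195) and (404,195), the rail's near end at (363–386, 97), and the cheek's near end at (260–300, 86).

Run:
```python
from h import *
c=np.load("c3.npy",allow_pickle=True).item()
P=p2w(c,[[234,195],[404,195],[219,0],[412,0]],.012);print("plate",P.round(4)[:,:2].tolist())
for a,b in((0,1),(0,2),(1,3)):
    v=P[b]-P[a];print(np.degrees(np.arctan2(v[1],v[0])))
R=p2w(c,[[363,96],[386,96],[367,8]],.026);print("rail",R.round(4)[:,:2].tolist())
C=p2w(c,[[300,86],[260,86],[307,5]],.028);print("cheek",C.round(4)[:,:2].tolist())
S=p2w(c,[[329,4],[359,5]],.024);print("stop",S.round(4)[:,:2].tolist())
for nm,yaw in(("3.1",3.1),("3.6",3.6)):
    t=np.radians(yaw);x=np.array([np.cos(t),np.sin(t)]);y=np.array([-np.sin(t),np.cos(t)])
    O=(P[0]+P[1])[:2]/2+.112*y; print(nm,"origin",O.round(4)); 
    for n,A in(("rail",R),("cheek",C),("stop",S)): print(n,[(1e3*np.array([(a[:2]-O)@x,(a[:2]-O)@y])).round(1).tolist() for a in A])
```

```text
plate [[0.4685, -0.0767], [0.606, -0.0696], [0.4602, 0.0654], [0.5953, 0.0722]]
2.9563655133713658
93.33993089072649
94.31983484753918
rail [[0.5648, 0.0058], [0.5812, 0.0066], [0.5628, 0.0624]]
cheek [[0.5199, 0.0103], [0.4919, 0.0088], [0.5228, 0.0618]]
stop [[0.5373, 0.064], [0.5575, 0.0644]]
3.1 origin [0.5312 0.0387]
rail [[31.8, -34.7], [48.2, -34.7], [32.8, 22.0]]
cheek [[-12.8, -27.8], [-40.8, -27.7], [-7.2, 23.6]]
stop [[7.5, 25.0], [27.6, 24.3]]
3.6 origin [0.5302 0.0386]
rail [[32.5, -35.0], [48.8, -35.2], [34.0, 21.7]]
cheek [[-12.1, -27.7], [-40.1, -27.3], [-6.0, 23.6]]
stop [[8.7, 24.9], [28.8, 24.1]]
```

Run:
```python
from h import *
c=np.load("c3.npy",allow_pickle=True).item(); s=monitor.state()
print("boss",p2w(c,[321,262],.147), s["tool_pos"],np.degrees(Ro.from_quat(s["tool_rot"]).as_euler("zyx")))
print(rel(s,[.5432,.0426,.06],np.radians(93.4)))
```

```text
boss [[ 0.53864654 -0.06389215  0.147     ]] [ 0.53932136 -0.06171004  0.14000375] [-9.29364829e+01 -4.23016195e-02  1.79977396e+02]
(array([104. ,   9.3,  80. ]), array([-0.001,  0.   , -0.008]))
```

Call:
send_rows --rows '[{"dx": 35,"dy": 3,"dz": 20,"rx": 0,"ry": 0,"rz": 0,"hand": 1},{"dx": 70,"dy": 6,"dz": 40,"rx": 0,"ry": 0,"rz": -0.008,"hand": 1},{"dx": 103,"dy": 9,"dz": 60,"rx": 0,"ry": 0,"rz": -0.008,"hand": 1},{"dx": 103,"dy": 9,"dz": 80,"rx": 0,"ry": 0,"rz": -0.008,"hand": 1},{"dx": 103,"dy": 9,"dz": 80,"rx": 0,"ry": 0,"rz": -0.008,"hand": 1},{"dx": 103,"dy": 9,"dz": 95,"rx": 0,"ry": 0,"rz": -0.008,"hand": 1},{"dx": 103,"dy": 9,"dz": 103,"rx": 0,"ry": 0,"rz": -0.008,"hand": 1},{"dx": 103,"dy": 9,"dz": 106,"rx": 0,"ry": 0,"rz": -0.008,"hand": 1},{"dx": 103,"dy": 9,"dz": 108,"rx": 0,"ry": 0,"rz": -0.008,"hand": 1},{"dx": 103,"dy": 9,"dz": 108,"rx": 0,"ry": 0,"rz": -0.008,"hand": 1},{"dx": 103,"dy": 9,"dz": 108,"rx": 0,"ry": 0,"rz": -0.008,"hand": 1}]'

```text
clock: 5.6
tool_pos: [0.5438, 0.0426, 0.0332]
tool_rot: [0.685, 0.728, 0.001, 0.001]
ft_force: [-0.3, -0.1, -1.3]
width: 0.217
grasp_force: 59.2
```

Call:
send_rows --rows '[{"dx": 0,"dy": 1,"dz": 0.5,"rx": 0,"ry": 0,"rz": 0,"hand": 1},{"dx": 0,"dy": 2,"dz": 0.5,"rx": 0,"ry": 0,"rz": 0,"hand": 1},{"dx": 0,"dy": 3,"dz": 0.5,"rx": 0,"ry": 0,"rz": 0,"hand": 1},{"dx": 0,"dy": 4,"dz": 0.5,"rx": 0,"ry": 0,"rz": 0,"hand": 1},{"dx": 0,"dy": 5,"dz": 0.5,"rx": 0,"ry": 0,"rz": 0,"hand": 1},{"dx": 0,"dy": 5,"dz": 0.5,"rx": 0,"ry": 0,"rz": 0,"hand": 1}]'

```text
clock: 6.1
tool_pos: [0.5442, 0.0428, 0.0329]
tool_rot: [0.685, 0.729, -0.004, -0.002]
ft_force: [-7.9, -0.7, 11.5]
width: 0.216
grasp_force: 60.6
```

Call:
send_rows --rows '[{"dx": 0,"dy": 0,"dz": -2,"rx": 0,"ry": 0,"rz": 0,"hand": 1},{"dx": 0,"dy": 0,"dz": -2.5,"rx": 0,"ry": 0,"rz": 0,"hand": 1},{"dx": 0,"dy": 0,"dz": -2.5,"rx": 0,"ry": 0,"rz": 0,"hand": 1}]'

```text
clock: 6.35
tool_pos: [0.5476, 0.0436, 0.0344]
tool_rot: [0.685, 0.729, -0.0, -0.0]
ft_force: [-1.9, 0.8, -1.3]
width: 0.217
grasp_force: 59.2
```

Run:
```python
from h import *
s=monitor.state(); print(s["clock"],s["tool_pos"],s["ft_force"],s["ft_torque"],np.degrees(Ro.from_quat(s["tool_rot"]).as_euler("zyx")))
c=camera_info("wrist"); im=snapshot("wrist")
np.save("c4.npy",c,allow_pickle=True)
cv2.imwrite("pics/w4.png",cv2.resize(im[80:330,160:480,::-1],None,fx=2.3,fy=2.3,interpolation=cv2.INTER_CUBIC))
```

```text
6.35 [0.54760149 0.04360405 0.03444439] [-1.86423016  0.77121967 -1.2700961 ] [ 0.08875324  0.47932579 -0.07386764] [-9.35310857e+01 -4.77119228e-02 -1.79988130e+02]
```

View pics/w4.png

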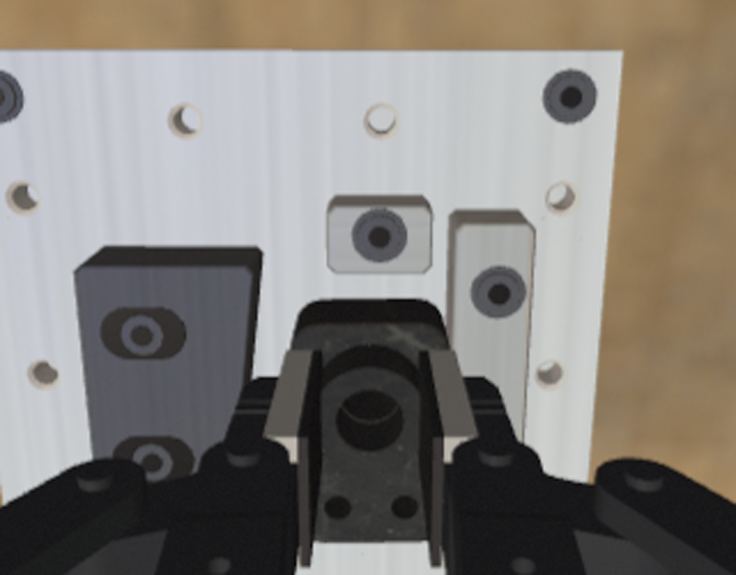

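The block is in the nest area, close to the rail. There is still a gap to the stop: the stop's face is at row 272 of the crop and the block's end at row 300. Next I'll slide it to +y.

Call:
send_rows --rows '[{"dx": 2,"dy": 0,"dz": 0,"rx": 0,"ry": 0,"rz": 0,"hand": 1},{"dx": 4,"dy": 0,"dz": 0,"rx": 0,"ry": 0,"rz": 0,"hand": 1},{"dx": 6,"dy": 0.5,"dz": 0,"rx": 0,"ry": 0,"rz": 0,"hand": 1},{"dx": 7,"dy": 1,"dz": 0,"rx": 0,"ry": 0,"rz": 0,"hand": 1},{"dx": 8,"dy": 1.5,"dz": 0,"rx": 0,"ry": 0,"rz": 0,"hand": 1},{"dx": 9,"dy": 1.5,"dz": 0,"rx": 0,"ry": 0,"rz": 0,"hand": 1},{"dx": 9,"dy": 1.5,"dz": 0,"rx": 0,"ry": 0,"rz": 0,"hand": 1}]'

```text
clock: 6.98
tool_pos: [0.5475, 0.0519, 0.0338]
tool_rot: [0.685, 0.728, -0.002, -0.001]
ft_force: [-3.7, -2.6, -1.4]
width: 0.214
grasp_force: 59.1
```

Call:
send_rows --rows '[{"dx": 1,"dy": 0.5,"dz": 0,"rx": 0,"ry": 0,"rz": 0,"hand": 1},{"dx": 2,"dy": 0.5,"dz": 0,"rx": 0,"ry": 0,"rz": 0,"hand": 1},{"dx": 2,"dy": 1,"dz": 0.5,"rx": 0,"ry": 0,"rz": 0,"hand": 1},{"dx": 2,"dy": 1,"dz": 1.5,"rx": 0,"ry": 0,"rz": 0,"hand": 1},{"dx": 2,"dy": 1,"dz": 2.5,"rx": 0,"ry": 0,"rz": 0,"hand": 1},{"dx": 2,"dy": 1,"dz": 2.5,"rx": 0,"ry": 0,"rz": 0,"hand": 1}]'

```text
clock: 7.48
tool_pos: [0.5475, 0.0523, 0.033]
tool_rot: [0.685, 0.728, -0.003, -0.0]
ft_force: [-8.6, -5.0, 11.6]
width: 0.215
grasp_force: 60.7
```

Call:
send_rows --rows '[{"dx": 0,"dy": 0,"dz": -1.5,"rx": 0,"ry": 0,"rz": 0,"hand": 1},{"dx": 0,"dy": 0,"dz": -1.5,"rx": 0,"ry": 0,"rz": 0,"hand": 0.5},{"dx": 0,"dy": 0,"dz": -1.5,"rx": 0,"ry": 0,"rz": 0,"hand": 0.2},{"dx": 0,"dy": 0,"dz": -1.5,"rx": 0,"ry": 0,"rz": 0,"hand": 0.0},{"dx": 0,"dy": 0,"dz": -15,"rx": 0,"ry": 0,"rz": 0,"hand": -0.2},{"dx": 0,"dy": 0,"dz": -50,"rx": 0,"ry": 0,"rz": 0,"hand": -0.2},{"dx": 30,"dy": 4,"dz": -75,"rx": 0,"ry": 0,"rz": 0,"hand": -0.2},{"dx": 65,"dy": 8,"dz": -97,"rx": 0,"ry": 0,"rz": 0,"hand": -0.2},{"dx": 100,"dy": 12,"dz": -97,"rx": 0,"ry": 0,"rz": -0.03,"hand": -0.2},{"dx": 137,"dy": 16,"dz": -97,"rx": 0,"ry": 0,"rz": -0.03,"hand": -0.2},{"dx": 137,"dy": 16,"dz": -97,"rx": 0,"ry": 0,"rz": -0.03,"hand": -0.2},{"dx": 137,"dy": 16,"dz": -97,"rx": 0,"ry": 0,"rz": -0.03,"hand": -0.2},{"dx": 137,"dy": 16,"dz": -97,"rx": 0,"ry": 0,"rz": -0.03,"hand": -0.2},{"dx": 137,"dy": 16,"dz": -97,"rx": 0,"ry": 0,"rz": -0.03,"hand": -0.2}]'

```text
clock: 8.65
tool_pos: [0.5582, 0.191, 0.1289]
tool_rot: [0.675, 0.738, 0.0, 0.001]
ft_force: [0.1, 0.1, -0.5]
width: 0.603
grasp_force: 0.0
```

Run:
```python
from h import *
s=monitor.state(); print(s["clock"],s["tool_pos"],s["ft_force"],s["width"],np.degrees(Ro.from_quat(s["tool_rot"]).as_euler("zyx")))
c=camera_info("wrist"); im=snapshot("wrist"); t=snapshot("top")
np.save("c5.npy",c,allow_pickle=True); cv2.imwrite("pics/w5f.png",im[:,:,::-1]); cv2.imwrite("pics/t5f.png",t[:,:,::-1])
a=im[0:300,120:520,::-1]; b=cv2.resize(t[160:250,265:385,::-1],(400,300),interpolation=cv2.INTER_CUBIC)
cv2.imwrite("pics/w5.png",np.hstack([a,b]))
for l in("wedge","wedge_head","wedge_tip"):
  for d in spotter.cut_out("wrist",l)[:1]: 
    r=cv2.minAreaRect(cv2.findNonZero(d["pixels"].astype(np.uint8)));print(l,d["p"],d["centre"],r)
```

```text
8.65 [0.55822401 0.19103562 0.12886427] [ 0.06108214  0.06449877 -0.53290482] 0.6034964420090102 [-9.51610163e+01  7.52392170e-02  1.79970571e+02]
wedge 0.76 [322.3, 110.1] ((319.9179382324219, 92.49202728271484), (24.641525268554688, 185.2976837158203), 0.784824550151825)
wedge_head 0.96 [323.1, 113.8] ((319.9999694824219, 92.49998474121094), (184.99996948242188, 23.999996185302734), 90.0)
wedge_tip 0.72 [322.2, 110.2] ((320.1913757324219, 92.44010925292969), (23.503904342651367, 185.09324645996094), 0.5906571745872498)
```

View pics/w5.png

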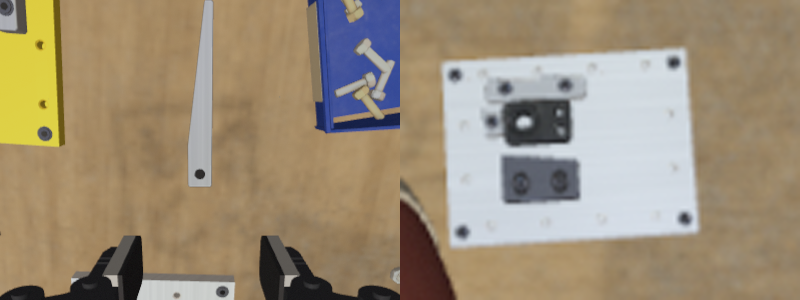

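The block sits against the rail and the stop in the top view. The wedge lies straight in the wrist view: straight face at full-frame column 331, butt at row 186, head columns 308–331.

Run:
```python
from h import *
c=np.load("c5.npy",allow_pickle=True).item(); s=monitor.state()
P=p2w(c,[[308,186],[331,186],[331,60],[332,2],[324.5,2]],.016);print(P.round(4)[:,:2].tolist())
for k in(2,3):
    v=P[k]-P[1]; y=np.degrees(np.arctan2(-v[0],v[1])); print("yaw",y)
u=np.array([-np.sin(np.radians(y)),np.cos(np.radians(y)),0]); b=(P[0]+P[1])/2
print("head",b+.016*u)
for k in(.010,.016): print(rel(s,np.r_[(b+k*u)[:2],.004],np.radians(90+y)))
print(s["tool_pos"])
```

```text
[[0.5478, 0.1908], [0.5652, 0.1924], [0.5564, 0.2819], [0.5535, 0.3179], [0.5486, 0.3174]]
yaw 5.629097829024957
yaw 5.327864554317935
head [0.55504604 0.20749626 0.016     ]
(array([ 10.4,  -1.2, 124.8]), array([ 0.   ,  0.   , -0.003]))
(array([ 16.4,  -1.2, 124.8]), array([ 0.   ,  0.   , -0.003]))
[0.55765995 0.19133349 0.12883804]
```

Call:
send_rows --rows '[{"dx": 14,"dy": -1.2,"dz": 40,"rx": 0,"ry": 0,"rz": 0,"hand": -0.2},{"dx": 14,"dy": -1.2,"dz": 80,"rx": 0,"ry": 0,"rz": 0,"hand": -0.2},{"dx": 14,"dy": -1.2,"dz": 112,"rx": 0,"ry": 0,"rz": 0,"hand": -0.1},{"dx": 14,"dy": -1.2,"dz": 124,"rx": 0,"ry": 0,"rz": 0,"hand": 0.0},{"dx": 14,"dy": -1.2,"dz": 124,"rx": 0,"ry": 0,"rz": 0,"hand": 0.3},{"dx": 14,"dy": -1.2,"dz": 124,"rx": 0,"ry": 0,"rz": 0,"hand": 1},{"dx": 14,"dy": -1.2,"dz": 124,"rx": 0,"ry": 0,"rz": 0,"hand": 1},{"dx": 14,"dy": -1.2,"dz": 124,"rx": 0,"ry": 0,"rz": 0,"hand": 1},{"dx": 14,"dy": -1.2,"dz": 124,"rx": 0,"ry": 0,"rz": 0,"hand": 1},{"dx": 14,"dy": -1.2,"dz": 124,"rx": 0,"ry": 0,"rz": 0,"hand": 1},{"dx": 14,"dy": -1.2,"dz": 124,"rx": 0,"ry": 0,"rz": 0,"hand": 1}]'

```text
clock: 9.82
tool_pos: [0.5555, 0.2063, 0.0058]
tool_rot: [0.674, 0.739, 0.001, 0.0]
ft_force: [0.9, -0.6, 1.7]
width: 0.188
grasp_force: 60.8
```

Call:
send_rows --rows '[{"dx": 0,"dy": 0,"dz": -20,"rx": 0,"ry": 0,"rz": 0,"hand": 1},{"dx": 0,"dy": 0,"dz": -55,"rx": 0,"ry": 0,"rz": 0,"hand": 1},{"dx": -10,"dy": -2,"dz": -90,"rx": 0,"ry": 0,"rz": 0,"hand": 1},{"dx": -45,"dy": -8,"dz": -100,"rx": 0,"ry": 0,"rz": 0,"hand": 1},{"dx": -85,"dy": -15,"dz": -100,"rx": 0,"ry": 0,"rz": 0.01,"hand": 1},{"dx": -125,"dy": -22,"dz": -100,"rx": 0,"ry": 0,"rz": 0.02,"hand": 1},{"dx": -165,"dy": -29,"dz": -100,"rx": 0,"ry": 0,"rz": 0.03,"hand": 1},{"dx": -205,"dy": -36,"dz": -100,"rx": 0,"ry": 0,"rz": 0.03,"hand": 1},{"dx": -245,"dy": -43,"dz": -100,"rx": 0,"ry": 0,"rz": 0.03,"hand": 1},{"dx": -285,"dy": -50,"dz": -95,"rx": 0,"ry": 0,"rz": 0.03,"hand": 1},{"dx": -317,"dy": -55,"dz": -75,"rx": 0,"ry": 0,"rz": 0.03,"hand": 1},{"dx": -317,"dy": -55,"dz": -55,"rx": 0,"ry": 0,"rz": 0.03,"hand": 1},{"dx": -317,"dy": -55,"dz": -40,"rx": 0,"ry": 0,"rz": 0.03,"hand": 1},{"dx": -317,"dy": -55,"dz": -40,"rx": 0,"ry": 0,"rz": 0.03,"hand": 1},{"dx": -317,"dy": -55,"dz": -40,"rx": 0,"ry": 0,"rz": 0.03,"hand": 1},{"dx": -317,"dy": -55,"dz": -40,"rx": 0,"ry": 0,"rz": 0.03,"hand": 1}]'

```text
clock: 11.15
tool_pos: [0.5301, -0.1137, 0.0458]
tool_rot: [0.684, 0.729, 0.001, 0.001]
ft_force: [-0.7, -0.0, -2.1]
width: 0.189
grasp_force: 60.2
```

Run:
```python
from h import *
s=monitor.state(); print(s["clock"],s["tool_pos"],s["ft_force"],s["width"],np.degrees(Ro.from_quat(s["tool_rot"]).as_euler("zyx")))
c=camera_info("wrist"); im=snapshot("wrist"); 
np.save("c6.npy",c,allow_pickle=True); cv2.imwrite("pics/w6f.png",im[:,:,::-1])
cv2.imwrite("pics/w6.png",cv2.resize(im[0:280,170:470,::-1],None,fx=2.1,fy=2.1,interpolation=cv2.INTER_CUBIC))
```

```text
11.15 [ 0.53009806 -0.11373462  0.04579093] [-0.70509818 -0.01162576 -2.14832377] 0.18874908593340967 [-9.36342256e+01  1.04275711e-01 -1.79985997e+02]
```

View pics/w6.png

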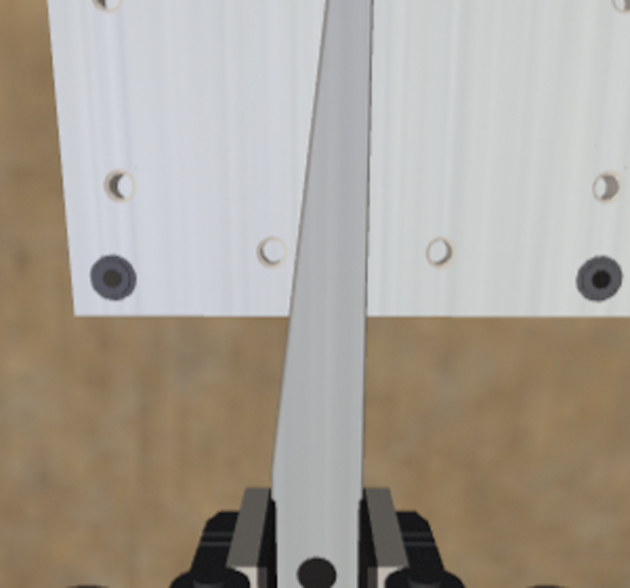

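The wedge sits straight in the grip, with its straight face at crop column about 365 and the plate's near edge at row 316. Its axis is at fixture x ≈ −9.7 mm, so it clears the block by about 2.7 mm. I'll lower it and start inserting.

Call:
send_rows --rows '[{"dx": 0,"dy": 0,"dz": 15,"rx": 0,"ry": 0,"rz": 0,"hand": 1},{"dx": 0,"dy": 0,"dz": 24,"rx": 0,"ry": 0,"rz": 0,"hand": 1},{"dx": 0,"dy": 0,"dz": 27,"rx": 0,"ry": 0,"rz": 0,"hand": 1},{"dx": 0,"dy": 0,"dz": 27,"rx": 0,"ry": 0,"rz": 0,"hand": 1},{"dx": 5,"dy": 0,"dz": 27,"rx": 0,"ry": 0,"rz": 0,"hand": 1},{"dx": 12,"dy": 0,"dz": 27,"rx": 0,"ry": 0,"rz": 0,"hand": 1},{"dx": 20,"dy": 0,"dz": 27,"rx": 0,"ry": 0,"rz": 0,"hand": 1},{"dx": 25,"dy": 0,"dz": 27,"rx": 0,"ry": 0,"rz": 0,"hand": 1},{"dx": 25,"dy": 0,"dz": 27,"rx": 0,"ry": 0,"rz": 0,"hand": 1}]'

```text
clock: 11.95
tool_pos: [0.5278, -0.0866, 0.0181]
tool_rot: [0.683, 0.73, 0.001, -0.0]
ft_force: [1.2, 0.9, -1.0]
width: 0.192
grasp_force: 60.3
```

Call:
send_rows --rows '[{"dx": 4,"dy": 0.5,"dz": 0,"rx": 0,"ry": 0,"rz": 0.003,"hand": 1},{"dx": 8,"dy": 1,"dz": 0,"rx": 0,"ry": 0,"rz": 0.003,"hand": 1},{"dx": 12,"dy": 1,"dz": 0,"rx": 0,"ry": 0,"rz": 0.003,"hand": 1},{"dx": 16,"dy": 1,"dz": 0,"rx": 0,"ry": 0,"rz": 0.003,"hand": 1},{"dx": 20,"dy": 1,"dz": 0,"rx": 0,"ry": 0,"rz": 0.003,"hand": 1},{"dx": 20,"dy": 1,"dz": 0,"rx": 0,"ry": 0,"rz": 0.003,"hand": 1}]'

```text
clock: 12.45
tool_pos: [0.5275, -0.068, 0.0179]
tool_rot: [0.685, 0.728, 0.0, -0.0]
ft_force: [0.2, 1.5, -0.9]
width: 0.188
grasp_force: 60.4
```

Call:
send_rows --rows '[{"dx": 3,"dy": 0.5,"dz": 0,"rx": 0,"ry": 0,"rz": 0,"hand": 1},{"dx": 6,"dy": 0.5,"dz": 0,"rx": 0,"ry": 0,"rz": 0,"hand": 1},{"dx": 9,"dy": 1,"dz": 0,"rx": 0,"ry": 0,"rz": 0,"hand": 1},{"dx": 12,"dy": 1,"dz": 0,"rx": 0,"ry": 0,"rz": 0,"hand": 1},{"dx": 12,"dy": 1,"dz": 0,"rx": 0,"ry": 0,"rz": 0,"hand": 1}]'

```text
clock: 12.87
tool_pos: [0.5278, -0.0562, 0.0179]
tool_rot: [0.685, 0.728, 0.0, -0.0]
ft_force: [0.2, 0.2, -1.8]
width: 0.188
grasp_force: 60.4
```

Call:
send_rows --rows '[{"dx": 3,"dy": 0.3,"dz": 0,"rx": 0,"ry": 0,"rz": 0,"hand": 1},{"dx": 6,"dy": 0.5,"dz": 0,"rx": 0,"ry": 0,"rz": 0,"hand": 1},{"dx": 9,"dy": 0.5,"dz": 0,"rx": 0,"ry": 0,"rz": 0,"hand": 1},{"dx": 12,"dy": 0.5,"dz": 0,"rx": 0,"ry": 0,"rz": 0,"hand": 1},{"dx": 12,"dy": 0.5,"dz": 0,"rx": 0,"ry": 0,"rz": 0,"hand": 1}]'

```text
clock: 13.28
tool_pos: [0.5276, -0.0442, 0.0179]
tool_rot: [0.685, 0.728, 0.0, -0.0]
ft_force: [0.1, -0.6, -1.6]
width: 0.185
grasp_force: 60.4
```

Call:
send_rows --rows '[{"dx": 2,"dy": 0.2,"dz": 0,"rx": 0,"ry": 0,"rz": 0,"hand": 1},{"dx": 4,"dy": 0.2,"dz": 0,"rx": 0,"ry": 0,"rz": 0,"hand": 1},{"dx": 6,"dy": 0.2,"dz": 0,"rx": 0,"ry": 0,"rz": 0,"hand": 1},{"dx": 8,"dy": 0.2,"dz": 0,"rx": 0,"ry": 0,"rz": 0,"hand": 1},{"dx": 8,"dy": 0.2,"dz": 0,"rx": 0,"ry": 0,"rz": 0,"hand": 1}]'

```text
clock: 13.7
tool_pos: [0.5276, -0.0416, 0.018]
tool_rot: [0.687, 0.727, -0.002, 0.002]
ft_force: [1.0, -7.2, -0.9]
width: 0.193
grasp_force: 60.4
```

Call:
send_rows --rows '[{"dx": 1.5,"dy": 0,"dz": 0,"rx": 0,"ry": 0,"rz": 0,"hand": 1},{"dx": 3,"dy": 0,"dz": 0,"rx": 0,"ry": 0,"rz": 0,"hand": 1},{"dx": 3,"dy": 0,"dz": 0,"rx": 0,"ry": 0,"rz": 0,"hand": 1},{"dx": 3,"dy": 0,"dz": 0,"rx": 0,"ry": 0,"rz": 0,"hand": 1}]'

```text
clock: 14.03
tool_pos: [0.5276, -0.0415, 0.0181]
tool_rot: [0.688, 0.726, -0.003, 0.003]
ft_force: [1.3, -11.9, -0.8]
width: 0.191
grasp_force: 60.5
```

Call:
send_rows --rows '[{"dx": -4,"dy": 0,"dz": 0,"rx": 0,"ry": 0,"rz": 0,"hand": 1},{"dx": -8,"dy": 0,"dz": 0,"rx": 0,"ry": 0,"rz": 0,"hand": 1},{"dx": -9,"dy": 0,"dz": 0,"rx": 0,"ry": 0,"rz": 0,"hand": 0.6},{"dx": -9,"dy": 0,"dz": 0,"rx": 0,"ry": 0,"rz": 0,"hand": 0.3},{"dx": -9,"dy": 0,"dz": 0,"rx": 0,"ry": 0,"rz": 0,"hand": 0.1},{"dx": -25,"dy": 0,"dz": 0,"rx": 0,"ry": 0,"rz": 0,"hand": 0.1},{"dx": -50,"dy": 0,"dz": 0,"rx": 0,"ry": 0,"rz": 0,"hand": 0.3},{"dx": -50,"dy": 0,"dz": 1,"rx": 0,"ry": 0,"rz": 0,"hand": 1},{"dx": -50,"dy": 0,"dz": 1,"rx": 0,"ry": 0,"rz": 0,"hand": 1},{"dx": -50,"dy": 0,"dz": 1,"rx": 0,"ry": 0,"rz": 0,"hand": 1},{"dx": -50,"dy": 0,"dz": 1,"rx": 0,"ry": 0,"rz": 0,"hand": 1},{"dx": -50,"dy": 0,"dz": 1,"rx": 0,"ry": 0,"rz": 0,"hand": 1},{"dx": -50,"dy": 0,"dz": 1,"rx": 0,"ry": 0,"rz": 0,"hand": 1}]'

```text
clock: 15.12
tool_pos: [0.5301, -0.0832, 0.0169]
tool_rot: [0.685, 0.728, 0.0, -0.0]
ft_force: [-0.2, -1.0, 0.5]
width: -0.005
grasp_force: 0.0
```

Run:
```python
from h import *
s=monitor.state(); print(s["clock"],s["tool_pos"],s["ft_force"],s["width"],np.degrees(Ro.from_quat(s["tool_rot"]).as_euler("zyx")))
c=camera_info("wrist"); im=snapshot("wrist"); 
np.save("c7.npy",c,allow_pickle=True)
cv2.imwrite("pics/w7.png",cv2.resize(im[0:290,170:470,::-1],None,fx=2,fy=2,interpolation=cv2.INTER_CUBIC))
```

```text
15.1167 [ 0.53009807 -0.0831776   0.01693279] [-0.16746577 -0.97187077  0.48247655] -0.004857492369973515 [-9.34806604e+01  7.40096168e-03 -1.79958768e+02]
```

View pics/w7.png

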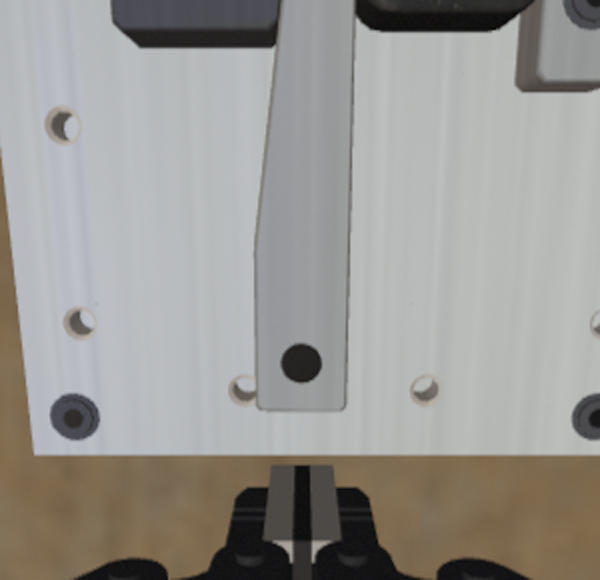

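The wedge is in the slot, its butt is at crop row 410, and the shut fingers are centred behind it (columns 265–340). Now I'll push on the butt.

Call:
send_rows --rows '[{"dx": 6,"dy": 0,"dz": 0,"rx": 0,"ry": 0,"rz": 0,"hand": 1},{"dx": 10,"dy": 0,"dz": 0,"rx": 0,"ry": 0,"rz": 0,"hand": 1},{"dx": 13,"dy": 0,"dz": 0,"rx": 0,"ry": 0,"rz": 0,"hand": 1},{"dx": 16,"dy": 0,"dz": 0,"rx": 0,"ry": 0,"rz": 0,"hand": 1},{"dx": 18,"dy": 0,"dz": 0,"rx": 0,"ry": 0,"rz": 0,"hand": 1},{"dx": 20,"dy": 0,"dz": 0,"rx": 0,"ry": 0,"rz": 0,"hand": 1},{"dx": 20,"dy": 0,"dz": 0,"rx": 0,"ry": 0,"rz": 0,"hand": 1}]'

```text
clock: 15.75
tool_pos: [0.5295, -0.0669, 0.0169]
tool_rot: [0.687, 0.727, -0.001, 0.002]
ft_force: [1.2, -5.0, -1.3]
width: -0.005
grasp_force: 2.4
```

Call:
send_rows --rows '[{"dx": 2,"dy": 0,"dz": 0,"rx": 0,"ry": 0,"rz": 0,"hand": 1},{"dx": 4,"dy": 0,"dz": 0,"rx": 0,"ry": 0,"rz": 0,"hand": 1},{"dx": 5.5,"dy": 0,"dz": 0,"rx": 0,"ry": 0,"rz": 0,"hand": 1},{"dx": 5.5,"dy": 0,"dz": 0,"rx": 0,"ry": 0,"rz": 0,"hand": 1},{"dx": 5.5,"dy": 0,"dz": 0,"rx": 0,"ry": 0,"rz": 0,"hand": 1}]'

```text
clock: 16.17
tool_pos: [0.5294, -0.0665, 0.0171]
tool_rot: [0.688, 0.726, -0.003, 0.004]
ft_force: [2.2, -11.3, -0.9]
width: -0.001
grasp_force: 5.9
```

Call:
send_rows --rows '[{"dx": 1,"dy": 0,"dz": 0,"rx": 0,"ry": 0,"rz": 0,"hand": 1},{"dx": 1.8,"dy": 0,"dz": 0,"rx": 0,"ry": 0,"rz": 0,"hand": 1},{"dx": 1.8,"dy": 0,"dz": 0,"rx": 0,"ry": 0,"rz": 0,"hand": 1},{"dx": 1.8,"dy": 0,"dz": 0,"rx": 0,"ry": 0,"rz": 0,"hand": 1}]'

```text
clock: 16.5
tool_pos: [0.5294, -0.0664, 0.0171]
tool_rot: [0.689, 0.725, -0.003, 0.004]
ft_force: [2.2, -14.1, -0.5]
width: -0.001
grasp_force: 7.1
```

Call:
send_rows --rows '[{"dx": -4,"dy": 0,"dz": 0,"rx": 0,"ry": 0,"rz": 0,"hand": 1},{"dx": -8,"dy": 0,"dz": 0,"rx": 0,"ry": 0,"rz": 0,"hand": 1},{"dx": -8,"dy": 0,"dz": 0,"rx": 0,"ry": 0,"rz": 0,"hand": 1},{"dx": -4,"dy": 0,"dz": 0,"rx": 0,"ry": 0,"rz": 0,"hand": 1},{"dx": -2,"dy": 0,"dz": 0,"rx": 0,"ry": 0,"rz": 0,"hand": 1},{"dx": 0,"dy": 0,"dz": 0,"rx": 0,"ry": 0,"rz": 0,"hand": 1},{"dx": 0.2,"dy": 0,"dz": 0,"rx": 0,"ry": 0,"rz": 0,"hand": 1},{"dx": 0.2,"dy": 0,"dz": 0,"rx": 0,"ry": 0,"rz": 0,"hand": 1},{"dx": 0.2,"dy": 0,"dz": 0,"rx": 0,"ry": 0,"rz": 0,"hand": 1},{"dx": 0.2,"dy": 0,"dz": 0,"rx": 0,"ry": 0,"rz": 0,"hand": 1}]'

```text
clock: 17.33
tool_pos: [0.5287, -0.0663, 0.017]
tool_rot: [0.688, 0.725, -0.004, 0.004]
ft_force: [1.9, -16.5, -0.1]
width: 0.0
grasp_force: 8.3
```

Call:
send_rows --rows '[{"dx": -6,"dy": 0,"dz": 0,"rx": 0,"ry": 0,"rz": 0,"hand": 1},{"dx": -14,"dy": 0,"dz": 0,"rx": 0,"ry": 0,"rz": 0,"hand": 1},{"dx": -30,"dy": 0,"dz": 0,"rx": 0,"ry": 0,"rz": 0,"hand": 1},{"dx": -40,"dy": 0,"dz": -30,"rx": 0,"ry": 0,"rz": 0,"hand": 1},{"dx": -40,"dy": 0,"dz": -70,"rx": 0,"ry": 0,"rz": 0,"hand": 1},{"dx": -40,"dy": 0,"dz": -100,"rx": 0,"ry": 0,"rz": 0,"hand": 1},{"dx": -40,"dy": 0,"dz": -100,"rx": 0,"ry": 0,"rz": 0,"hand": 1},{"dx": -40,"dy": 0,"dz": -100,"rx": 0,"ry": 0,"rz": 0,"hand": 1},{"dx": -40,"dy": 0,"dz": -100,"rx": 0,"ry": 0,"rz": 0,"hand": 1}]'

```text
clock: 18.08
tool_pos: [0.5299, -0.0955, 0.1164]
tool_rot: [0.685, 0.728, 0.0, -0.001]
ft_force: [0.4, -0.2, -1.1]
width: 0.002
grasp_force: 0.0
```

Run:
```python
from h import *
s=monitor.state(); print(s["clock"],s["tool_pos"],s["ft_force"])
im=snapshot("wrist"); t=snapshot("top")
b=cv2.resize(t[160:250,265:385,::-1],(400,300),interpolation=cv2.INTER_CUBIC)
cv2.imwrite("pics/w8.png",np.hstack([im[0:300,120:520,::-1],b]))
```

```text
18.0833 [ 0.52993445 -0.09550955  0.11636205] [ 0.38317383 -0.15992429 -1.06572307]
```

View pics/w8.png

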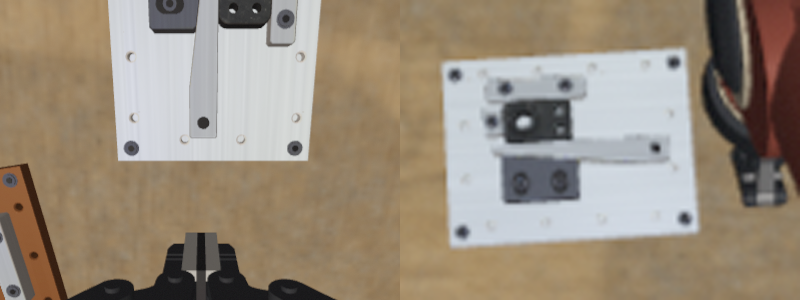

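The wedge lies flush between block and cheek, the block is against the rail and the stop, and the gripper is clear. Handing in.

```bash
python3 -c "
from rig import robot
print(robot.close_job())"
```

```text
the job is handed in; nothing more can be done
None
```

The job is handed in: the block sits against the rail and end stop, and the wedge is pressed in until it gave only about 0.1 mm more. The pushes on its butt read 14 N, then 16.5 N (over your 12–15 N, under the 20 N limit), and the gripper is clear after about 18 s; no judging result came back.

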